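# Set a blank against the fence with its coated end over the edge

### The arm

A 6-joint arm with a two-finger parallel gripper is mounted at the origin on a cart in front of the work surface, level with it; the furniture and walls round the work are solid. World frame = base frame: x ahead of the robot, y to its left, z up, the work surface at z = 0. Lengths are in m, angles in degrees, forces in N, time in s.
With the tool pointing down it reaches from about 0.4 to 0.825 m from the base axis. Payload 7 kg.
Tool frame: the origin (TCP) lies midway between the tips of the shut fingers; the grasp point (between the pads) lies 19 mm behind it; z points along the fingers, y is the line along which they close (so a half turn about z gives the same grasp; the last joint's range is limited). The gripper opens to 88 mm and grips with 3 to 60 N. Pads are 19 mm wide; open, the fingers measure 130 mm over their backs; the gripper's body (78 mm by 193 mm) begins 47 mm behind the grasp point.
Start: joints at [-52.592, 20.546, 0.682, 0, -70.136, -16.507], TCP at [0.241, -0.631, 0.227] pointing down, gripper open.
Joint ranges: [-176.03, 176.03], [-82.01, 121.73], [-58.28, 71.71], [-173.87, 95.51], [-174.79, -0.11], [-173.66, 173.66]. Speed limits (degrees/s): [136.94, 136.94, 172.46, 180, 180, 180].

### API

Orientations are given as [roll, pitch, yaw] about the fixed x, y, z axes, in that order (R = Rz(yaw) Ry(pitch) Rx(roll)).
In Python, from plant import r gives the robot as it stands. The module is installed in compiled form; this text tells all that it offers.
- The arm moves only by the tool play_rows, never from a script. Its argument "rows" is a list of rows, each an object with "slide": the shift along the tool's x, y, z as a fraction of full scale, a list of three; "delta_rot": the turn, a rotation vector about the tool's x, y, z as a fraction of full scale, a list of three; "fingers": the opening, from -1 (shut) to 1 (fully open). In form: [{"slide": [x, y, z], "delta_rot": [rx, ry, rz], "fingers": fingers}, ...]. A call has 1 to 8 rows; each row shifts and turns the commanded pose from where the row before left it, along the tool's axes as they then stand; what a row does not reach is not made up. Full scale, the value 1, is 0.15 m for a shift and 0.08 rad for a turn. A row lasts 1/8 s, in which the tool goes at most 62.5 mm and 10.7 degrees, less where a joint would pass 70% of its speed; a pose out of reach is approached as far as the arm can. A call with a number of a shift or a turn outside -1 to 1 is refused whole. A call with a gripper value outside its range is refused whole. The fingers move at their own pace and stop on an object; "squeeze" is the grip in N (left out, the last holds). Time passes only in rows, so rows that do not move let the fingers close. It gives the time, the measured TCP pose, the force, the opening and the grip force at its end, in the units of the state.
- r.get_state(): the state, without advancing time (a new reading comes with each control period).
- r.capture(name): name is "scene" or "top"; returns a dict with "image" (420x560x3 uint8, blue, green, red), "fx", "fy", "cx", "cy" (pixels), "distortion" ([k1, k2, p1, p2, k3] as OpenCV has them; the pictures are not rectified), "R" (3x3) and "t" (3): a world point X has camera coordinates R X + t. Camera axes: x right, y down, z forward; pixel columns grow to the right and rows downward; lengths in m; the calibration is good to about 2 mm. A picture is of the moment at which its call begins. There is no depth.
- r.close_job(): hands the job in; it is judged then, once.
The state is a dict: "time_s": time; "joints": joint angles; "qd": joint speeds; "joint_torque": joint torques, N m; "tcp_pos": TCP position; "eef_rot": TCP orientation; "contact_force": force on the tool from outside, world axes, zero at the start; "moment": the same for the moment, N m; "gripper_width": finger opening in m; "gripper_force": force on a finger pad.
Only numpy, scipy, OpenCV 4.12 (cv2) and the standard library are available. Lean on these libraries where they do the work, as an engineer would, in place of code of your own. Each camera call takes 0.05 s, during which the arm holds its last target. There are 200 camera calls.

### The job

Get the aluminium blank on the surface plate ready for deburring: push it with the fingertips so that its long right side lies flat against the yellow brass fence and its blue-coated end sticks out over the plate's front edge, exactly as far as the black line where the coating ends. Only push it, without gripping, lifting or tipping it, do not disturb the other things lying around, and leave the blank lying there untouched.

Things in the scene. Friction and masses are not known exactly. Their poses are not given: they have to be found in the camera images.
- surface_plate: fixed dark steel surface plate, green flanks, 340 (x) x 280 (y) x 50 mm high. Origin: centre of underside, on the bench; x from front edge (nearest the robot) to rear, y left. Flat top 50 mm above origin. Yellow brass fence fixed along its right side: x -165 to +135 mm, y -140 to -120 mm, 20 mm above the top; three screw heads 2.5 mm higher.
- edge (a point): middle of the plate's front top edge, 170 mm in front of the plate's centre; axes as the plate's: -x points out over the edge, y runs along the edge
- fence (a point): point at the foot of the fence's inner face, at the height of the plate's top, half way along the fence; axes as the plate's: +y points away from the fence over the plate, x runs along the fence face
- blank: loose flat pale aluminium blank with three dark holes, 150 (x) x 90 (y) x 8 mm thick, about 0.3 kg, lying flat on the plate. Origin: centre of its underside; z up. Its -x end is coated blue over 40 mm and faces the plate's front edge; its long right side (-y) faces the fence. It slides freely when pushed.
- line (a point): middle of the black line across the blank where the blue coating ends, at the underside, 40 mm from the coated end and 35 mm in front of the blank's centre; axes as the blank's
- corner_front (a point): front right lower corner of the blank (75 mm in front and 45 mm to the right of its centre)
- corner_rear (a point): rear right lower corner of the blank (75 mm behind and 45 mm to the right of its centre)
- guide_block: grey steel block with drilled holes, 32 x 84 x 25 mm, standing loose near the plate's rear left corner; not to be disturbed; origin at the centre of its underside
- clamp_bar: grey steel bar with drilled holes, 24 x 110 x 14 mm, lying loose across the rear of the plate behind the blank; not to be disturbed; origin at the centre of its underside
- tape_roll: black roll of tape, 66 mm across, 18 mm high, loose on the bench right of the plate; not to be disturbed; origin at the centre of its underside
- screwdriver: red screwdriver, 28 x 200 x 30 mm, loose on the bench right of the plate; not to be disturbed; origin at the centre of its underside

How it is judged (in metres and radians):
At the end, for the whole second after the job is handed in: the blank lies flat and still on the surface plate, the line at the end of its coating within 6 mm of the plate's front edge, and both corners of its right side within 5 mm of the fence's face (x of line in the frame of edge between -0.006 and 0.006 m and y of each of corner_front, corner_rear in the frame of fence below 0.005 m and z of blank in the frame of edge between -0.004 and 0.004 m and angle between blank's own z axis and vertical below 0.05 rad and linear speed of blank below 0.01 m/s); the robot touches nothing.
It fails at once if the blank is lifted more than 10 mm off the plate's top, or tipped by more than 0.15 rad (z of blank in the frame of edge above 0.01 m or angle between blank's own z axis and vertical above 0.15 rad).
It fails at once if one of the other loose things (block, bar, tape, screwdriver) is moved more than 15 mm (distance of any of guide_block, clamp_bar, tape_roll, screwdriver from where it was at the start of the episode above 0.015 m).
It also fails if it takes over 51 s, if anything falls off the work surface, if the arm or the gripper's body presses on something with over 40 N, if the wrist force passes 120 N, or if a joint passes its speed limit or range.

## Working session

There is one attempt and no reset: what is moved stays moved. The work goes in short steps, Python scripts to look and compute and a tool call to move; the robot and the scene stay as the last step left them, time stands still between calls to the robot, and variables do not carry over. Pictures are saved under pics/ and viewed, at most 10 in all, crops included, and the job is handed in when it is done.

Besides the shell and the picture viewer there is one more tool, called after "Call:" as a command line: name --argument value ..., lists and objects as JSON in quotes. play_rows: Moves the arm, as the interface text tells. Shift numbers are shares of 0.15 m and turn numbers shares of 0.08 rad, none past 1 either way. Its arguments: {"type":"object","properties":{"rows":{"type":"array"},"squeeze":{"type":"number"}},"required":["rows"]}

```bash
mkdir -p pics; cat > h.py <<'E'
import numpy as np, cv2
from plant import r
def cap(n,f):
    c=r.capture(n); cv2.imwrite(f'pics/{f}.png',c['image'])
    np.savez(f'pics/{f}.npz',**{k:np.array(v) for k,v in c.items()}); return c
def K(c): return np.array([[c['fx'],0,c['cx']],[0,c['fy'],c['cy']],[0,0,1]],float)
def world(c,px,z):
    p=cv2.undistortPoints(np.array(px,float).reshape(-1,1,2),K(c),np.array(c['distortion'],float))[:,0]
    R=np.array(c['R']);t=np.array(c['t']).ravel()
    d=np.c_[p,np.ones(len(p))]@R; o=-R.T@t
    return o+d*((z-o[2])/d[:,2])[:,None]
def pix(c,X):
    R=np.array(c['R'],float);t=np.array(c['t'],float).ravel()
    return cv2.projectPoints(np.array(X,float).reshape(-1,1,3),cv2.Rodrigues(R)[0],t,K(c),np.array(c['distortion'],float))[0][:,0]
E
python3 - <<'E'
from h import *
for n in('top','scene'):
    c=cap(n,n+'0'); R=np.array(c['R']); print(n,c['fx'],-R.T@np.array(c['t']).ravel(),R[2])
    cv2.imwrite(f'pics/{n}0b.png',cv2.resize(c['image'],(800,600),interpolation=cv2.INTER_CUBIC))
s=r.get_state();print(s['time_s'],s['tcp_pos'],s['eef_rot'],s['gripper_width'])
E
```

```text
top 522.0807308620518 [ 0.40931752 -0.10194746  1.22723956] [ 0.16864019 -0.02161298 -0.9854407 ]
scene 462.3751204498411 [-0.1124745  -0.51762127  0.63974037] [ 0.70406026  0.39531589 -0.58993601]
0.1 [ 0.2406248  -0.63019616  0.22574062] [ 1.79916842e+02 -6.88037064e-03 -1.59105275e+02] 0.0877067143493177
```

View pics/top0b.png

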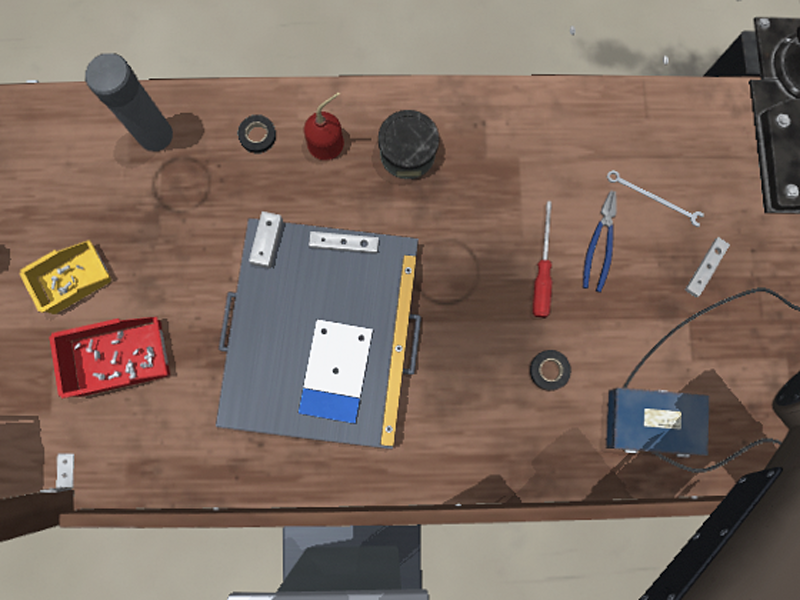

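View pics/scene0b.png

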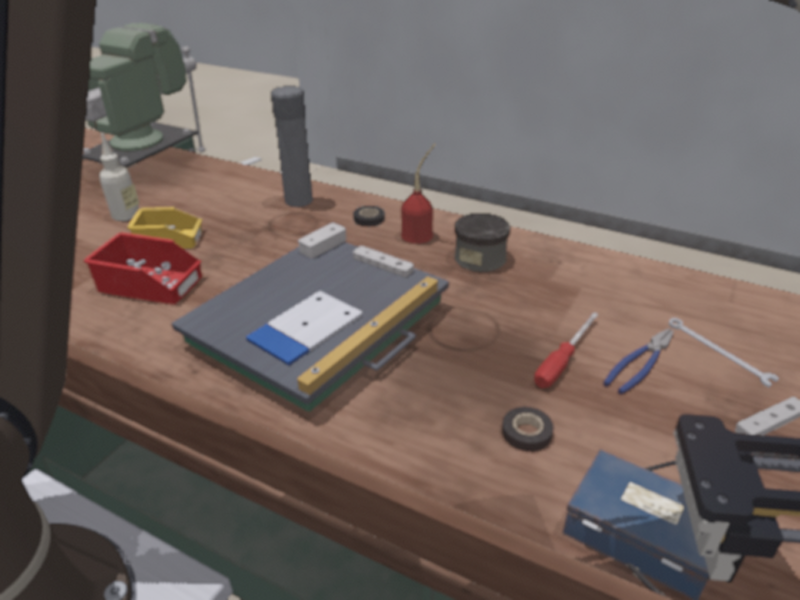

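Top view: the plate spans about (218..417, 220..447) in the enlarged picture, with the blank at (298..372, 320..423). The fence is on its right, the bar at (343,242) and the block at (265,238). I'll enlarge that area to read the corners.

```bash
python3 - <<'E'
import cv2
i=cv2.imread('pics/top0.png')[145:320,145:300]
cv2.imwrite('pics/c0.png',cv2.resize(i,None,fx=3.4,fy=3.4,interpolation=cv2.INTER_CUBIC))
E
```

```text
(no output)
```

View pics/c0.png

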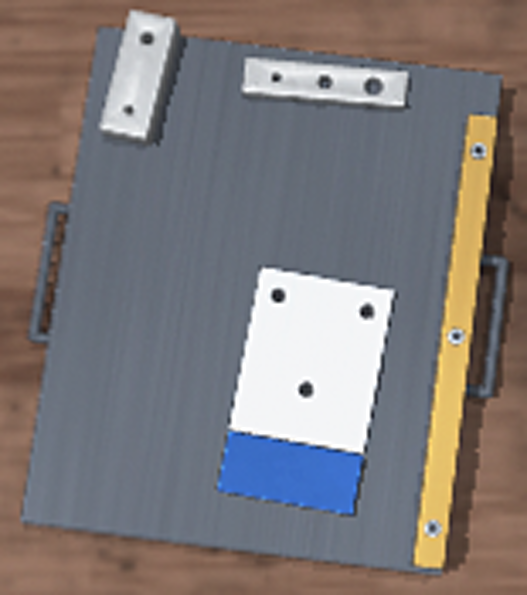

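Crop: plate corners are RL (97,28), FL (22,521), FR (442,572), RR (500,75). Blank corners are RL (261,266), RR (394,290), FR (353,514), FL (217,489), with the line from (229,432) to (362,453). The fence's inner top edge runs from (470,115) to (414,566).

```bash
cat >> h.py <<'E'
from scipy.optimize import least_squares
def T(p,m):
    c,s=np.cos(p[2]),np.sin(p[2]); m=np.array(m,float); return np.c_[m[:,:2]@[[c,s],[-s,c]]+p[:2],m[:,2]]
def fit(c,m,px,g):
    q=least_squares(lambda p:(pix(c,T(p,m))-px).ravel(),g); return q.x,np.abs(q.fun).max()
PM=[[-.17,.14,.05],[-.17,-.14,.05],[.17,.14,.05],[.17,-.14,.05],[.135,-.12,.07],[-.165,-.12,.07]]
BM=[[.075,.045,.058],[.075,-.045,.058],[-.075,-.045,.058],[-.075,.045,.058],[-.035,.045,.058],[-.035,-.045,.058]]
def rel(pl,b):
    cs,sn=np.cos(pl[2]),np.sin(pl[2]); d=b[:2]-pl[:2]
    return np.array([cs*d[0]+sn*d[1],-sn*d[0]+cs*d[1],b[2]-pl[2]])
def report(pl,b):
    q=rel(pl,b); print('blank in plate',q[:2]*1000,np.degrees(q[2]))
    w=T(q,[[-.035,0,0],[-.075,-.045,0],[.075,-.045,0]])*1000
    print('line x',w[0,0]+170,'corner f,r y',w[1:,1]+120)
E
python3 - <<'E'
from h import *
c=np.load('pics/top0.npz'); f=lambda a:(np.array(a,float)+.5)/3.4-.5+145
pl,e=fit(c,PM,f([[22,521],[442,572],[97,28],[500,75],[470,115],[414,566]]),[.5,0,0])
b,e2=fit(c,BM,f([[261,266],[394,290],[353,514],[217,489],[229,432],[362,453]]),[.5,0,0])
np.save('pl.npy',pl); print(pl,np.degrees(pl[2]),e,b,np.degrees(b[2]),e2); report(pl,b)
o=world(c,f([[155,12],[104,135],[242,94],[406,107]]),.07); print([rel(pl,np.r_[x[:2],0])[:2]*1000 for x in o])
E
```

```text
[ 0.56534423  0.0083919  -0.13434107] -7.6971764123514514 1.1225565139867513 [ 0.50087719 -0.01899978 -0.19046234] -10.912688018758606 0.6969226937491158
blank in plate [-60.21741317 -35.77941624] -3.2155116064071554
line x 74.83769030097208 corner f,r y [43.49831679 35.08454537]
[array([178.94515604,  98.24167546]), array([ 90.65793523, 119.45656007]), array([129.50822937,  31.81470024]), array([133.83695437, -78.30399123])]
```

Call:
play_rows --rows '[{"slide": [0, 0, 0], "delta_rot": [0, 0, 1], "fingers": -1}, {"slide": [0, 0, 0], "delta_rot": [0, 0, 1], "fingers": -1}, {"slide": [0, 0, 0], "delta_rot": [0, 0, 1], "fingers": -1}, {"slide": [0, 0, 0], "delta_rot": [0, 0, 1], "fingers": -1}, {"slide": [0, 0, 0], "delta_rot": [0, 0, 1], "fingers": -1}, {"slide": [0, 0, 0], "delta_rot": [0, 0, 1], "fingers": -1}, {"slide": [0, 0, 0], "delta_rot": [0, 0, 0.24], "fingers": -1}, {"slide": [0, 0, 0], "delta_rot": [0, 0, 0], "fingers": -1}]'

```text
time_s: 1.1
tcp_pos: [0.2407, -0.6305, 0.2263]
eef_rot: [180.0, -0.0, 172.4]
contact_force: [-0.0, -0.7, -0.7]
gripper_width: 0.0134
gripper_force: 0.0
```

```bash
cat > go.py <<'E'
# usage: go.py X Y Z (plate frame mm, Z world mm): slide total in tool axes, fractions
import sys
from h import *
from scipy.spatial.transform import Rotation as Ro
s=r.get_state(); pl=np.load('pl.npy'); p=np.array(s['tcp_pos']); R=Ro.from_euler('xyz',s['eef_rot'],degrees=True)
print('t',s['time_s'],'plate pos',rel(pl,np.r_[p[:2],0])[:2]*1000,'z',p[2]*1000,'rot',np.round(s['eef_rot'],2),'F',np.round(s['contact_force'],1),'w',s['gripper_width'])
if len(sys.argv)>3:
    g=np.array(sys.argv[1:4],float)/1000; w=T(pl,[g])[0]
    print('fractions',np.round(R.inv().apply(w-p)/.15,3))
E
python3 go.py 50 -36 200
```

```text
t 1.1 plate pos [-236.13452434 -676.56521118] z 226.26593204019764 rot [ 1.7998e+02 -2.0000e-02  1.7237e+02] F [-0.  -0.7 -0.7] w 0.01338144387596125
fractions [-1.912  4.268  0.176]
```

Call:
play_rows --rows '[{"slide": [-0.14, 0.3, 0], "delta_rot": [0, 0, 0], "fingers": -1}, {"slide": [-0.14, 0.3, 0], "delta_rot": [0, 0, 0], "fingers": -1}, {"slide": [-0.14, 0.3, 0], "delta_rot": [0, 0, 0], "fingers": -1}, {"slide": [-0.14, 0.3, 0], "delta_rot": [0, 0, 0], "fingers": -1}, {"slide": [-0.14, 0.3, 0], "delta_rot": [0, 0, 0], "fingers": -1}, {"slide": [-0.14, 0.3, 0], "delta_rot": [0, 0, 0], "fingers": -1}, {"slide": [-0.14, 0.3, 0], "delta_rot": [0, 0, 0], "fingers": -1}, {"slide": [-0.14, 0.3, 0], "delta_rot": [0, 0, 0], "fingers": -1}]'

```text
time_s: 2.1
tcp_pos: [0.4562, -0.2949, 0.2268]
eef_rot: [-180.0, 0.0, 172.4]
contact_force: [0.9, -0.8, 0.0]
gripper_width: -0.0001
gripper_force: 0.0
```

Call:
play_rows --rows '[{"slide": [-0.13, 0.3, 0], "delta_rot": [0, 0, 0], "fingers": -1}, {"slide": [-0.13, 0.3, 0], "delta_rot": [0, 0, 0], "fingers": -1}, {"slide": [-0.13, 0.3, 0], "delta_rot": [0, 0, 0], "fingers": -1}, {"slide": [-0.13, 0.3, 0], "delta_rot": [0, 0, 0], "fingers": -1}, {"slide": [-0.13, 0.3, 0], "delta_rot": [0, 0, 0], "fingers": -1}, {"slide": [-0.13, 0.3, 0], "delta_rot": [0, 0, 0], "fingers": -1}, {"slide": [0, 0, 0], "delta_rot": [0, 0, 0], "fingers": -1}, {"slide": [0, 0, 0], "delta_rot": [0, 0, 0], "fingers": -1}]'

```text
time_s: 3.1
tcp_pos: [0.6074, -0.0443, 0.2263]
eef_rot: [-180.0, -0.0, 172.4]
contact_force: [0.1, -0.3, -0.0]
gripper_width: 0.0002
gripper_force: 0.0
```

```bash
python3 go.py 50 -36 54
```

```text
t 3.1 plate pos [ 48.75756697 -46.5889384 ] z 226.30105251114162 rot [-1.7999e+02 -4.0000e-02  1.7238e+02] F [ 0.1 -0.3 -0. ] w 0.00024200068216667908
fractions [-0.009  0.071  1.149]
```

Call:
play_rows --rows '[{"slide": [-0.01, 0.07, 0.2], "delta_rot": [0, 0, 0], "fingers": -1}, {"slide": [0, 0, 0.25], "delta_rot": [0, 0, 0], "fingers": -1}, {"slide": [0, 0, 0.25], "delta_rot": [0, 0, 0], "fingers": -1}, {"slide": [0, 0, 0.2], "delta_rot": [0, 0, 0], "fingers": -1}, {"slide": [0, 0, 0.15], "delta_rot": [0, 0, 0], "fingers": -1}, {"slide": [0, 0, 0.07], "delta_rot": [0, 0, 0], "fingers": -1}, {"slide": [0, 0, 0.03], "delta_rot": [0, 0, 0], "fingers": -1}, {"slide": [0, 0, 0], "delta_rot": [0, 0, 0], "fingers": -1}]'

```text
time_s: 4.1
tcp_pos: [0.6108, -0.0345, 0.0547]
eef_rot: [180.0, 0.0, 172.3]
contact_force: [-1.0, 0.2, 0.5]
gripper_width: 0.0002
gripper_force: 0.0
```

```bash
python3 - <<'E'
from h import *
c=cap('top','t1'); d=cap('scene','s1')
a=cv2.resize(c['image'][145:320,145:300],None,fx=3.4,fy=3.4,interpolation=cv2.INTER_CUBIC)
cv2.imwrite('pics/c1.png',a)
E
python3 go.py -40 -36 54
```

```text
t 4.2 plate pos [ 51.04225513 -36.11157708] z 55.010228928598735 rot [1.7998e+02 8.0000e-02 1.7230e+02] F [-0.2  0.4 -0.8] w 0.0002824881520387452
fractions [0.607 0.001 0.006]
```

View pics/c1.png

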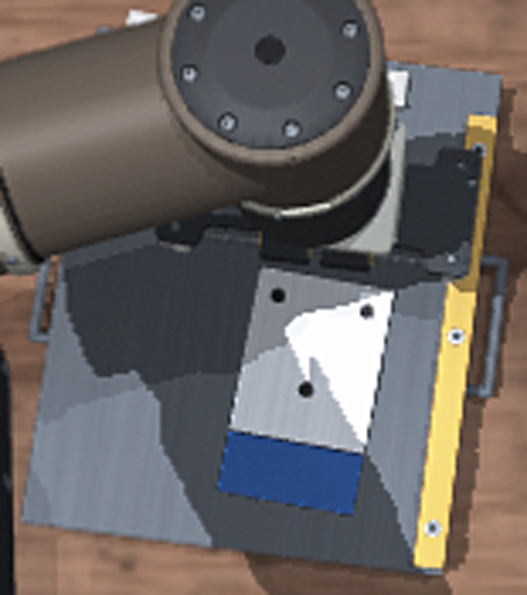

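The fingers stand just behind the blank's rear edge, at about (320,255) in the crop. I'll push forward.

Call:
play_rows --rows '[{"slide": [0.05, 0, 0.007], "delta_rot": [0, 0, 0], "fingers": -1}, {"slide": [0.08, 0, 0], "delta_rot": [0, 0, 0], "fingers": -1}, {"slide": [0.09, 0, 0], "delta_rot": [0, 0, 0], "fingers": -1}, {"slide": [0.09, 0, 0], "delta_rot": [0, 0, 0], "fingers": -1}, {"slide": [0.09, 0, 0], "delta_rot": [0, 0, 0], "fingers": -1}, {"slide": [0.09, 0, 0], "delta_rot": [0, 0, 0], "fingers": -1}, {"slide": [0.06, 0, 0], "delta_rot": [0, 0, 0], "fingers": -1}, {"slide": [0.03, 0, 0], "delta_rot": [0, 0, 0], "fingers": -1}]'

```text
time_s: 5.2
tcp_pos: [0.524, -0.0225, 0.0532]
eef_rot: [180.0, 0.0, 172.3]
contact_force: [1.2, -0.7, -0.1]
gripper_width: 0.0006
gripper_force: 0.7
```

```bash
python3 - <<'E'
from h import *
c=cap('top','t2')
a=cv2.resize(c['image'][200:340,165:300],None,fx=4.2,fy=4.2,interpolation=cv2.INTER_CUBIC)
cv2.imwrite('pics/c2.png',a)
E
python3 go.py
```

```text
t 5.25 plate pos [-37.2761299  -36.17395905] z 53.09881415640399 rot [ 1.8000e+02 -1.0000e-02  1.7231e+02] F [-0.4  0.5  0.6] w 9.657301043448582e-05
```

View pics/c2.png

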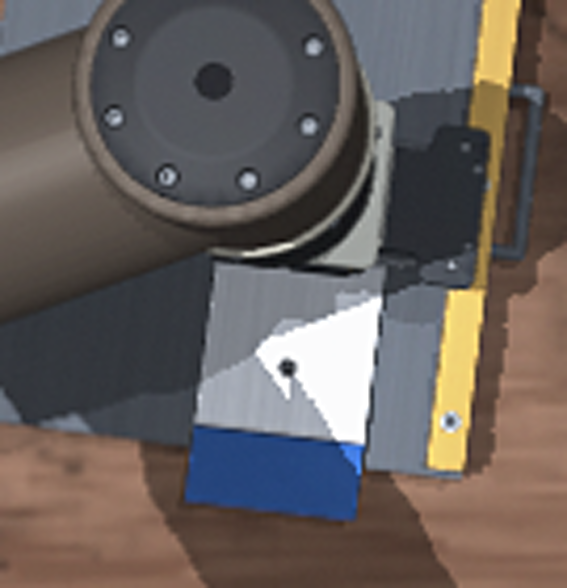

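The blank now overhangs. Its line runs from (192,427) to (364,444), and its front corners are at (185,501) and (355,520).

```bash
python3 - <<'E'
from h import *
c=np.load('pics/t2.npz'); pl=np.load('pl.npy')
f=lambda a:(np.array(a,float)+.5)/4.2-.5+[165,200]
b,e=fit(c,[BM[4],BM[5],BM[3],BM[2]],f([[192,427],[364,444],[185,501],[355,520]]),[.45,0,-.13])
print(b,e); report(pl,b)
E
```

```text
[ 0.43841348 -0.01433253 -0.11697136] 0.34203231145477275
blank in plate [-122.74343008  -39.52044937] 0.9952110930132498
line x 12.261849656201719 corner f,r y [34.18367609 36.78900163]
```

Call:
play_rows --rows '[{"slide": [0.03, 0, 0], "delta_rot": [0, 0, 0], "fingers": -1}, {"slide": [0.03, 0, 0], "delta_rot": [0, 0, 0], "fingers": -1}, {"slide": [0.005, 0, 0], "delta_rot": [0, 0, 0], "fingers": -1}, {"slide": [0, 0, 0], "delta_rot": [0, 0, 0], "fingers": -1}, {"slide": [-0.06, 0, 0], "delta_rot": [0, 0, 0], "fingers": -1}, {"slide": [-0.1, 0, 0], "delta_rot": [0, 0, 0], "fingers": -1}, {"slide": [0, 0, -0.2], "delta_rot": [0, 0, 0], "fingers": -1}, {"slide": [0, 0, -0.1], "delta_rot": [0, 0, 0], "fingers": -1}]'

```text
time_s: 6.25
tcp_pos: [0.5397, -0.0246, 0.0989]
eef_rot: [180.0, 0.0, 172.3]
contact_force: [0.3, 0.4, 0.1]
gripper_width: 0.0001
gripper_force: 0.0
```

```bash
python3 go.py -128 45 54
```

```text
t 6.25 plate pos [-21.00259137 -36.11785315] z 98.91265343571007 rot [1.7999e+02 4.0000e-02 1.7229e+02] F [0.3 0.4 0.1] w 0.0001298219676996593
fractions [0.714 0.541 0.299]
```

Call:
play_rows --rows '[{"slide": [0.2, 0.27, 0], "delta_rot": [0, 0, 0], "fingers": -1}, {"slide": [0.25, 0.27, 0], "delta_rot": [0, 0, 0], "fingers": -1}, {"slide": [0.26, 0, 0], "delta_rot": [0, 0, 0], "fingers": -1}, {"slide": [0, 0, 0.1], "delta_rot": [0, 0, 0], "fingers": -1}, {"slide": [0, 0, 0.1], "delta_rot": [0, 0, 0], "fingers": -1}, {"slide": [0, 0, 0.07], "delta_rot": [0, 0, 0], "fingers": -1}, {"slide": [0, 0, 0.03], "delta_rot": [0, 0, 0], "fingers": -1}, {"slide": [0, 0, 0], "delta_rot": [0, 0, 0], "fingers": -1}]'

```text
time_s: 7.25
tcp_pos: [0.4438, 0.0699, 0.0528]
eef_rot: [-180.0, -0.0, 172.3]
contact_force: [-0.2, -0.1, -0.6]
gripper_width: 0.0004
gripper_force: 0.0
```

```bash
python3 go.py -128 -10 54
```

```text
t 7.25 plate pos [-128.68964195   44.66339946] z 52.797861963813475 rot [-1.7997e+02 -3.0000e-02  1.7228e+02] F [-0.2 -0.1 -0.6] w 0.00041273496917716826
fractions [-0.005 -0.364 -0.008]
```

Call:
play_rows --rows '[{"slide": [0, -0.04, 0], "delta_rot": [0, 0, 0], "fingers": -1}, {"slide": [0, -0.05, 0], "delta_rot": [0, 0, 0], "fingers": -1}, {"slide": [0, -0.05, 0], "delta_rot": [0, 0, 0], "fingers": -1}, {"slide": [0, -0.05, 0], "delta_rot": [0, 0, 0], "fingers": -1}, {"slide": [0, -0.05, 0], "delta_rot": [0, 0, 0], "fingers": -1}, {"slide": [0, -0.05, 0], "delta_rot": [0, 0, 0], "fingers": -1}, {"slide": [0, -0.03, 0], "delta_rot": [0, 0, 0], "fingers": -1}, {"slide": [0, 0, 0], "delta_rot": [0, 0, 0], "fingers": -1}]'

```text
time_s: 8.25
tcp_pos: [0.4372, 0.0221, 0.053]
eef_rot: [-180.0, -0.0, 172.3]
contact_force: [0.2, 0.6, -0.9]
gripper_width: 0.0004
gripper_force: 0.0
```

```bash
python3 - <<'E'
from h import *
c=cap('top','t3')
a=cv2.resize(c['image'][200:340,165:300],None,fx=4.2,fy=4.2,interpolation=cv2.INTER_CUBIC)
cv2.imwrite('pics/c3.png',a)
E
python3 go.py
```

```text
t 8.3 plate pos [-128.94278862   -3.54058649] z 52.94074511281052 rot [-1.7998e+02 -2.0000e-02  1.7228e+02] F [0.7 0.2 0.5] w 0.00024088529425996834
```

View pics/c3.png

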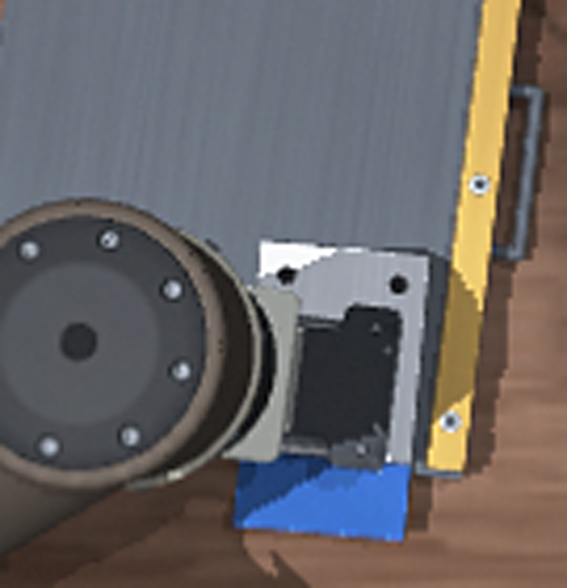

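The blank's corners are at RL (261,240), RR (431,257), FR (404,541) and FL (235,526), so a narrow gap to the fence remains.

```bash
python3 - <<'E'
from h import *
c=np.load('pics/t3.npz'); pl=np.load('pl.npy')
f=lambda a:(np.array(a,float)+.5)/4.2-.5+[165,200]
b,e=fit(c,BM[:4],f([[261,240],[431,257],[404,541],[235,526]]),[.45,0,-.13])
print(b,e); report(pl,b)
E
```

```text
[ 0.42663149 -0.03909863 -0.10260644] 0.35426310574115405
blank in plate [-131.10215055  -65.6414517 ] 1.8182605995443615
line x 3.9154719899085535 corner f,r y [ 7.00150777 11.76090394]
```

Call:
play_rows --rows '[{"slide": [0, -0.02, 0], "delta_rot": [0, 0, 0], "fingers": -1}, {"slide": [0, -0.02, 0], "delta_rot": [0, 0, 0], "fingers": -1}, {"slide": [0, -0.02, 0], "delta_rot": [0, 0, 0], "fingers": -1}, {"slide": [0, 0, 0], "delta_rot": [0, 0, 0], "fingers": -1}]'

```text
time_s: 8.8
tcp_pos: [0.4362, 0.0135, 0.0531]
eef_rot: [180.0, 0.0, 172.3]
contact_force: [0.6, 1.6, 0.6]
gripper_width: 0.0004
gripper_force: 0.4
```

Call:
play_rows --rows '[{"slide": [0, -0.007, 0], "delta_rot": [0, 0, 0], "fingers": -1}, {"slide": [0, -0.007, 0], "delta_rot": [0, 0, 0], "fingers": -1}, {"slide": [0, 0, 0], "delta_rot": [0, 0, 0], "fingers": -1}]'

```text
time_s: 9.18
tcp_pos: [0.4373, 0.0124, 0.0535]
eef_rot: [179.9, 0.1, 172.3]
contact_force: [2.9, 4.4, -1.2]
gripper_width: 0.0005
gripper_force: 2.2
```

Call:
play_rows --rows '[{"slide": [0, -0.01, 0], "delta_rot": [0, 0, 0], "fingers": -1}, {"slide": [0, -0.01, 0], "delta_rot": [0, 0, 0], "fingers": -1}, {"slide": [0, 0, 0], "delta_rot": [0, 0, 0], "fingers": -1}]'

```text
time_s: 9.55
tcp_pos: [0.4386, 0.0114, 0.054]
eef_rot: [179.7, 0.3, 172.3]
contact_force: [2.2, 15.3, -0.5]
gripper_width: 0.0
gripper_force: 7.4
```

```bash
python3 - <<'E'
from h import *
c=cap('top','t4')
a=cv2.resize(c['image'][200:340,165:300],None,fx=4.2,fy=4.2,interpolation=cv2.INTER_CUBIC)
cv2.imwrite('pics/c4.png',a)
E
python3 go.py
```

```text
t 9.6 plate pos [-125.97079086  -13.98162507] z 53.986391918757235 rot [179.7    0.32 172.33] F [ 2.8 15.2 -1.1] w 0.0003062255966427868
```

View pics/c4.png

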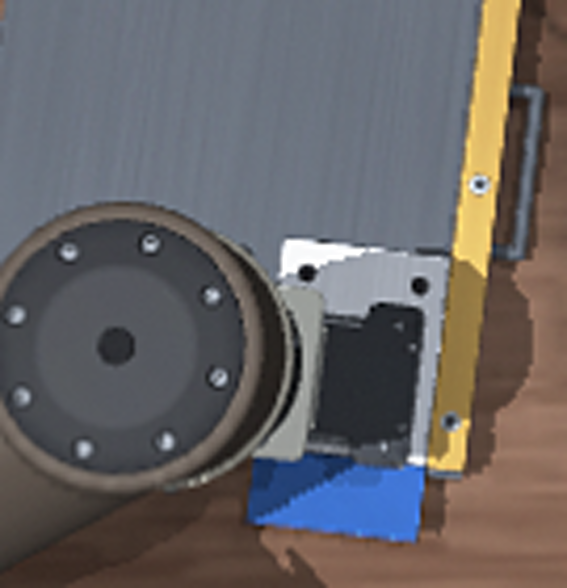

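The force rose to 15 N with the blank against the fence; corners are RL (284,238), RR (449,257), FR (416,542) and FL (248,523). I'll back off and look with a clear view.

Call:
play_rows --rows '[{"slide": [0, 0.05, 0], "delta_rot": [0, 0, 0], "fingers": -1}, {"slide": [0, 0.1, 0], "delta_rot": [0, 0, 0], "fingers": -1}, {"slide": [0, 0.2, -0.2], "delta_rot": [0, 0, 0], "fingers": -1}, {"slide": [0, 0.3, -0.2], "delta_rot": [0, 0, 0], "fingers": -1}, {"slide": [0, 0.3, -0.1], "delta_rot": [0, 0, 0], "fingers": -1}, {"slide": [0, 0.3, 0], "delta_rot": [0, 0, 0], "fingers": -1}, {"slide": [0, 0, 0], "delta_rot": [0, 0, 0], "fingers": -1}]'

```text
time_s: 10.48
tcp_pos: [0.4607, 0.1971, 0.1279]
eef_rot: [-180.0, 0.0, 172.5]
contact_force: [-0.6, -1.0, -0.2]
gripper_width: 0.0006
gripper_force: 0.0
```

```bash
python3 - <<'E'
from h import *
c=cap('top','t5'); cap('scene','s5')
a=cv2.resize(c['image'][245:340,215:300],None,fx=6.2,fy=6.2,interpolation=cv2.INTER_CUBIC)
cv2.imwrite('pics/c5.png',a)
E
python3 go.py
```

```text
t 10.575 plate pos [-129.58272412  170.18210461] z 127.38780966584598 rot [-1.7991e+02 -7.0000e-02  1.7236e+02] F [-0.8  0.1 -0.2] w 0.00039653085353007255
```

View pics/c5.png

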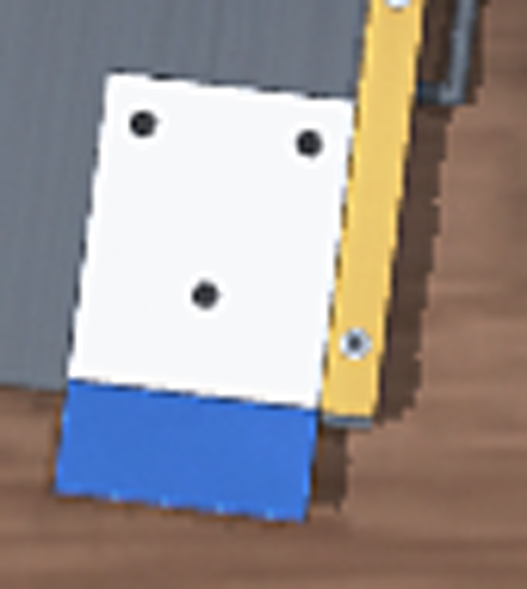

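```bash
python3 - <<'E'
from h import *
c=np.load('pics/t5.npz'); pl=np.load('pl.npy')
f=lambda a:(np.array(a,float)+.5)/6.2-.5+[215,245]
b,e=fit(c,BM,f([[107,73],[356,100],[304,521],[54,492],[67,380],[322,408]]),[.45,0,-.13])
print(b,e); report(pl,b)
for x in world(c,f([[5,385],[60,391],[350,425],[370,427]]),.05): print('edge x',rel(pl,np.r_[x[:2],0])[0]*1000+170)
for x in world(c,f([[356,260-160],[325,380]]),.05): pass
E
```

```text
[ 0.42708043 -0.04774922 -0.13001614] 0.4329173784186082
blank in plate [-129.49862254  -74.15396798] 0.2478003299820683
line x 5.501704796043867 corner f,r y [0.52208402 1.17082175]
edge x 0.24287724251058762
edge x 0.5045068726415707
edge x 0.8602000676391981
edge x 0.9939811860890018
```

The blank is seated on the fence (corners 0.5 and 1.2 mm), with the line about 5 mm inside the edge. I'll trim it with a short rear push.

Call:
play_rows --rows '[{"slide": [-0.25, -0.2, 0], "delta_rot": [0, 0, 0], "fingers": -1}, {"slide": [-0.25, -0.25, 0], "delta_rot": [0, 0, 0], "fingers": -1}, {"slide": [-0.23, -0.3, 0], "delta_rot": [0, 0, 0], "fingers": -1}, {"slide": [0, -0.3, 0], "delta_rot": [0, 0, 0], "fingers": -1}, {"slide": [0, -0.3, 0], "delta_rot": [0, 0, 0], "fingers": -1}, {"slide": [0, -0.3, 0], "delta_rot": [0, 0, 0], "fingers": -1}, {"slide": [0, 0, 0.2], "delta_rot": [0, 0, 0], "fingers": -1}, {"slide": [0, 0, 0], "delta_rot": [0, 0, 0], "fingers": -1}]'

```text
time_s: 11.58
tcp_pos: [0.5333, -0.0672, 0.0962]
eef_rot: [-179.9, -0.3, 172.1]
contact_force: [-0.9, -0.3, 0.8]
gripper_width: 0.0001
gripper_force: 0.0
```

```bash
python3 go.py -25 -80 53.5
```

```text
t 11.575 plate pos [-21.64397716 -79.18409854] z 96.22595226221128 rot [-179.92   -0.27  172.15] F [-0.9 -0.3  0.8] w 0.00010461747914966259
fractions [ 0.021 -0.005  0.285]
```

Call:
play_rows --rows '[{"slide": [0, 0, 0.12], "delta_rot": [0, 0, 0], "fingers": -1}, {"slide": [0, 0, 0.1], "delta_rot": [0, 0, 0], "fingers": -1}, {"slide": [0, 0, 0.06], "delta_rot": [0, 0, 0], "fingers": -1}, {"slide": [0, 0, 0], "delta_rot": [0, 0, 0], "fingers": -1}, {"slide": [0.05, 0, 0], "delta_rot": [0, 0, 0], "fingers": -1}, {"slide": [0.05, 0, 0], "delta_rot": [0, 0, 0], "fingers": -1}, {"slide": [0.02, 0, 0], "delta_rot": [0, 0, 0], "fingers": -1}, {"slide": [0, 0, 0], "delta_rot": [0, 0, 0], "fingers": -1}]'

```text
time_s: 12.58
tcp_pos: [0.518, -0.0631, 0.0564]
eef_rot: [180.0, 0.0, 172.3]
contact_force: [0.9, 0.5, -0.4]
gripper_width: 0.0003
gripper_force: 0.0
```

```bash
python3 go.py -49.5 -80 53.5
```

```text
t 12.575 plate pos [-37.35828735 -77.21036461] z 56.3983890075662 rot [1.7999e+02 3.0000e-02 1.7231e+02] F [ 0.9  0.5 -0.4] w 0.0002521793090785018
fractions [ 0.081 -0.019  0.019]
```

Call:
play_rows --rows '[{"slide": [0, -0.02, 0.02], "delta_rot": [0, 0, 0], "fingers": -1}, {"slide": [0.02, 0, 0], "delta_rot": [0, 0, 0], "fingers": -1}, {"slide": [0.02, 0, 0], "delta_rot": [0, 0, 0], "fingers": -1}, {"slide": [0.02, 0, 0], "delta_rot": [0, 0, 0], "fingers": -1}, {"slide": [0.02, 0, 0], "delta_rot": [0, 0, 0], "fingers": -1}, {"slide": [0, 0, 0], "delta_rot": [0, 0, 0], "fingers": -1}]'

```text
time_s: 13.32
tcp_pos: [0.5055, -0.0645, 0.0531]
eef_rot: [180.0, -0.0, 172.3]
contact_force: [0.4, -0.3, 0.5]
gripper_width: 0.0005
gripper_force: 0.0
```

```bash
python3 go.py -49.5 -80 53.5
```

```text
t 13.325 plate pos [-49.54507078 -80.27252238] z 53.0926654824559 rot [ 1.8000e+02 -1.0000e-02  1.7231e+02] F [ 0.4 -0.3  0.5] w 0.0004987646223400894
fractions [-0.     0.002 -0.003]
```

Call:
play_rows --rows '[{"slide": [-0.05, 0, 0], "delta_rot": [0, 0, 0], "fingers": -1}, {"slide": [-0.1, 0, 0], "delta_rot": [0, 0, 0], "fingers": -1}, {"slide": [0, 0, -0.25], "delta_rot": [0, 0, 0], "fingers": -1}, {"slide": [0, 0.35, -0.3], "delta_rot": [0, 0, 0], "fingers": -1}, {"slide": [0, 0.38, 0], "delta_rot": [0, 0, 0], "fingers": -1}, {"slide": [0, 0.38, 0], "delta_rot": [0, 0, 0], "fingers": -1}, {"slide": [0, 0.38, 0], "delta_rot": [0, 0, 0], "fingers": -1}, {"slide": [0, 0, 0], "delta_rot": [0, 0, 0], "fingers": -1}]'

```text
time_s: 14.32
tcp_pos: [0.5589, 0.1526, 0.1309]
eef_rot: [180.0, 0.0, 172.5]
contact_force: [-0.0, -0.4, -0.6]
gripper_width: 0.0006
gripper_force: 0.0
```

```bash
python3 - <<'E'
from h import *
c=cap('top','t6')
a=cv2.resize(c['image'][245:340,215:300],None,fx=6.2,fy=6.2,interpolation=cv2.INTER_CUBIC)
cv2.imwrite('pics/c6.png',a)
E
```

```text
(no output)
```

View pics/c6.png

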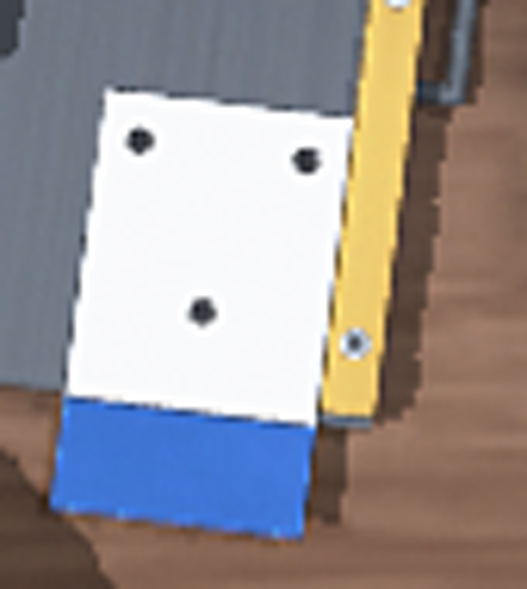

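The line is now at (64,397)–(319,425), next to the plate edge, and the corners are RL (106,89), RR (354,117), FR (302,538) and FL (50,509). The blank is still flush on the fence.

```bash
python3 - <<'E'
from h import *
c=np.load('pics/t6.npz'); pl=np.load('pl.npy')
f=lambda a:(np.array(a,float)+.5)/6.2-.5+[215,245]
b,e=fit(c,BM,f([[106,89],[354,117],[302,538],[50,509],[64,397],[319,425]]),[.45,0,-.13])
print(b,e); report(pl,b)
for x in world(c,f([[5,385],[60,391],[350,425]]),.05): print('edge x',rel(pl,np.r_[x[:2],0])[0]*1000+170)
E
```

```text
[ 0.42113334 -0.04684195 -0.13280477] 0.3756332913426377
blank in plate [-135.51364736  -74.05140327] 0.08802336328559231
line x -0.5136060516378222 corner f,r y [0.83342756 1.0638721 ]
edge x 0.24287724251058762
edge x 0.5045068726415707
edge x 0.8602000676391981
```

Everything is within tolerance: the line is about -1 mm from the edge and the corners about 1 mm from the fence. The arm is clear, so I'm handing in.

```bash
python3 -c "
from plant import r
print(r.close_job())"
```

```text
the job is handed in; nothing more can be done
None
```

The job is handed in: by my last camera fit the blank lies flat against the fence (corners about 1 mm off), its line within about 1 mm of the plate's front edge, and the arm is clear; no verdict came back.

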